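# Roll a paint tin onto the leak-check line

## Task

The paint tin lying on its side on the white leak-check board has to be rolled along the board to the dark line, so that it comes to rest lying squarely over the line, midway between the two pointers. Push it along by its top with the fingertips so that it rolls, in as many strokes as you like, and do not grasp it, lift it or shove it from low on its side. Leave the jar, brush, tape and everything else as they are.

Things in the scene. Friction and masses are not known exactly. Their poses are not given: they have to be found in the camera images.
- tin: metal paint tin lying on its side, a plain cylinder 90 mm in diameter, 116 mm long, 0.45 kg. Origin at its centre (axis 51 mm, top 96 mm above the table); its x axis runs along the cylinder; y and z turn as it rolls (z starts up, at a thin seam). Starts 100 to 150 mm from the line, on either side, its axis within 3 degrees of parallel to it. Slight rolling drag: it stays where left, a free roll dies out
- board: fixed white board, 260 mm (its x) by 460 mm (its y), 6 mm thick, on the table; origin at the centre of its underside. The tin rolls along the board's y.
- line (a point): middle of the 200 mm dark line on the board's top face, 6 mm above the table. The line runs along this frame's x, the tin's way along its y, z up. At the line's ends two fixed dark steel pointers stand 12 mm above the board, their inner tips 78 mm from the middle, so a centred tin passes with 20 mm to spare at each end
- jar: bystander: closed glass jar, 48 mm in diameter, 70 mm high, standing on the board on the other side of the line from the tin, 100 to 150 mm from the line; origin under its centre
- brush: bystander: paint brush 150 mm long, lying flat along the board's far (+x) edge, handle towards the line; origin at its middle, underside
- tape: bystander: small roll of tape, 48 mm in diameter, 20 mm high, lying flat at the board's far (+x) edge; origin under its centre
- cup: bystander: grey cup 76 mm wide, 85 mm high, on the table to the robot's left; origin under its centre
- spraycan: bystander: upright grey can 54 mm in diameter, 150 mm high, on the table to the robot's right; origin under its centre
- spatula: bystander: spatula 200 mm long lying on the table to the robot's right; origin at its middle, underside
- weight: bystander: brass cylinder 60 mm in diameter, 35 mm high, on the table to the robot's left; origin under its centre
Things that resemble listed ones, but are neither listed nor needed, are in the scene too. Leave any turquoise or yellow look-alike of the tin alone.

How it is judged (in metres and radians):
On the way:
1. the tin has rolled over by more than a fifth of a turn from where it lay (angle between tin's own z axis and vertical above 1.25 rad).
At the end, for the whole second after the job is handed in: The tin lies at rest on the board with its axis over the dark line (within 12 mm), its length centred between the pointers within 20 mm and parallel to the line within 8 degrees (y of tin in the frame of line between -0.012 and 0.012 m and x of tin in the frame of line between -0.02 and 0.02 m and z of tin in the frame of line between 0.04 and 0.05 m and angle between the x axis of tin and the x axis of line, either way round below 0.14 rad and linear speed of tin below 0.01 m/s and angular speed of tin below 0.2 rad/s); the robot touches nothing.
It fails at once if the tin is lifted or tipped up on end (height (world z) of tin above 0.063 m or angle between tin's own x axis and vertical below 1.3 rad).
It fails at once if the tin is shoved by the gripper from low on its side instead of by its top (fingertips more than about 30 mm below its top) (contact force between the fingers and tin above 0.5 N and height (world z) of the grasp point below 0.085 m).
It fails at once if a bystander is moved by more than 20 mm (distance of any of jar, brush, tape, cup, spraycan, spatula, weight from where it was at the start of the episode above 0.02 m).
It also fails if it takes over 61 s, if anything falls off the work surface, if the arm or the gripper's body presses on something with over 40 N, if the wrist force passes 120 N, or if a joint passes its speed limit or range.

## Robot

A 6-joint arm with a two-finger parallel gripper is mounted at the origin on the work surface. World frame = base frame: x ahead of the robot, y to its left, z up, the work surface at z = 0. Lengths are in mm, angles in rad, forces in N, time in s.
With the tool pointing down it reaches from about 275 to 975 mm from the base axis. Payload 8.4 kg.
Tool frame: the origin (TCP) lies between the finger pads; the fingertips stand 25 mm ahead of it and the grasp point (between the pads) lies 6 mm ahead of it; z points along the fingers, y is the direction in which the jaws open and shut (so a half turn about z gives the same grasp; the last joint's range is limited). The gripper opens to 92 mm and grips with 3 to 60 N. Pads are 20 mm wide; open, the fingers measure 128 mm over their backs; the gripper's body (75 mm by 189 mm) begins 69 mm behind the grasp point.
Start: joints at [-1.262, 0.353, 1.633, -0, 1.155, -0.002], TCP at [191.136, -595.059, 239.583] pointing down, gripper open.
Joint ranges: [-2.63, 2.63], [-0.92, 2.1], [0.06, 2.66], [-1.3, 4.44], [0, 2.69], [-3.02, 3.02]. Speed limits (rad/s): [2.22, 2.22, 2.79, 3.14, 3.14, 3.14].

## Interface

Orientations are given as a unit quaternion [w, x, y, z].
In Python, from station import * gives the robot as it stands.
- The arm moves only by the tool apply_moves, never from a script. Its argument "plan" is one flat list of numbers, 5 for each row, row after row: the shift along the world's x, y, z in m, then the turn about the world's z in degrees, then the finger opening in m, from 0 to 0.0919. A call has 1 to 20 rows; each row is the pose to reach, as a shift and turn from the pose commanded when the call began; what a row does not reach only later rows make up. A row lasts 1/10 s, in which the tool goes at most 50 mm and 8.59 degrees, less where a joint would pass 70% of its speed; a pose out of reach is approached as far as the arm can. A call with a gripper value outside its range is refused whole. The fingers move at their own pace and stop on an object; "grip_force" is the grip in N (left out, the last holds). Time passes only in rows, so rows that repeat a pose let the fingers close. It gives the time, the measured TCP pose, the force and the opening at its end, in the units of the state.
- read_state(): the state, without advancing time (a new reading comes with each control period).
- capture(name): name is "scene" or "top" or "wrist"; returns the picture (384x512x3 uint8, blue, green, red); there is no depth.
- get_calibration(name): a dict with "fovy" (degrees; the focal length in pixels is half the picture's height over the tangent of half this angle, whatever the lens; pixels are square), "cx", "cy" (the principal point, pixels), "dist_coeffs" ([k1, k2, p1, p2, k3] as OpenCV has them; the pictures are not rectified), "R" (3x3) and "t" (3): a world point X has camera coordinates R X + t; the wrist camera has in their place "mount" (4x4, takes a point from camera to tool coordinates, whose origin is the TCP and whose axes are the flange's). Camera axes: x right, y down, z forward; pixel columns grow to the right and rows downward; lengths in mm; the calibration is good to about 2 mm. A picture is of the moment at which its call begins: read the wrist's pose just before it. get_calibration takes no time and is no camera call.
- close_job(): hands the job in, once; it reports no verdict.
The state is a dict: "time": time; "joint_positions": joint angles; "dq": joint speeds; "tau": joint torques, N m; "tcp_pos": TCP position; "ee_rot": TCP orientation; "force": force on the tool from outside, world axes, zero at the start; "wrist_torque": the same for the moment, N m; "gripper_width": finger opening in mm.
Only numpy, scipy, OpenCV 4.12 (cv2) and the standard library are available. Lean on these libraries where they do the work, as an engineer would, in place of code of your own. Each camera call takes 0.05 s, during which the arm holds its last target. There are 200 camera calls.

## Working session

There is one attempt and no reset: what is moved stays moved. The work goes in short steps, Python scripts to look and compute and a tool call to move; the robot and the scene stay as the last step left them, time stands still between calls to the robot, and variables do not carry over. Pictures are saved under pics/ and viewed, on a budget of 10 in all, crops included, one or two more only if the job needs it, and the job is handed in when it is done.

Besides the shell and the picture viewer there is one more tool, called after "Call:" as name(argument=value, ...) on one line, values as JSON. apply_moves: Moves the arm, as the interface text tells. Its arguments: {"type":"object","properties":{"plan":{"type":"array"},"grip_force":{"type":"number"}},"required":["plan"]}

```bash
ls; mkdir -p pics; python3 - <<'E'
from station import *
import cv2
for n in("scene","top"):
    cv2.imwrite(f"pics/{n}0.png",capture(n)); print(n,get_calibration(n))
s=read_state();print(s["time"],s["tcp_pos"],s["ee_rot"])
E
```

```text
pics
scene {'fovy': 47.01245910839404, 'cx': 258.4750898857225, 'cy': 196.69072387692216, 'dist_coeffs': array([-0.05669079,  0.        ,  0.        ,  0.        ,  0.        ]), 'R': array([[ 0.16370984,  0.98623962, -0.02303271],
       [ 0.51184909, -0.10487671, -0.85264963],
       [-0.84333244,  0.12779786, -0.5219752 ]]), 't': array([ -57.54443619, -171.74688875, 1815.1250008 ])}
top {'fovy': 57.82291335349192, 'cx': 254.31536896741562, 'cy': 194.72063685396066, 'dist_coeffs': array([-0.02321528,  0.        ,  0.        ,  0.        ,  0.        ]), 'R': array([[ 0.02150053, -0.99974817, -0.00642812],
       [-0.99628108, -0.02088849, -0.08359229],
       [ 0.08343697,  0.00820149, -0.99647931]]), 't': array([ -11.78520403,  473.90416233, 1050.93755748])}
0.1 [ 191.01211637 -594.66043904  238.92560475] [-6.28554056e-04  9.87947712e-01  1.54786664e-01 -1.07182277e-04]
```

View pics/top0.png

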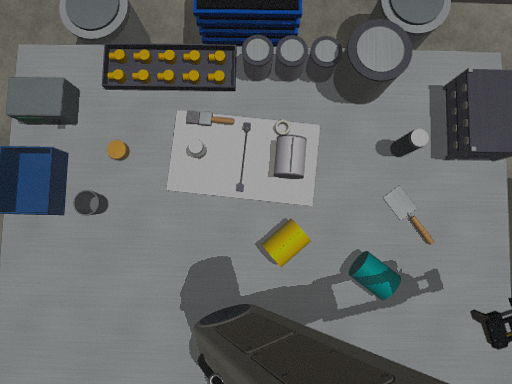

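View pics/scene0.png

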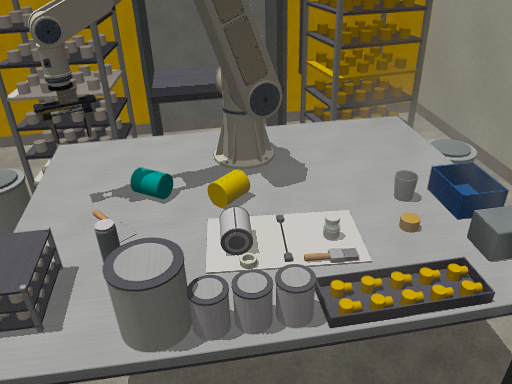

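The top view shows the metal tin on the board at about (291,157). The dark line runs from (247,127) to (240,188), and the jar is at (196,149). The yellow (287,242) and turquoise (375,276) cylinders are off the board and are the look-alikes. I'll confirm this in an enlarged crop.

```bash
cat > h.py <<'E'
import numpy as np, cv2
from station import *
def K(c): 
    f=192/np.tan(np.radians(c["fovy"]/2)); return np.array([[f,0,c["cx"]],[0,f,c["cy"]],[0,0,1.]])
def ray(name,px):
    c=get_calibration(name); u=cv2.undistortPoints(np.array(px,float).reshape(-1,1,2),K(c),c["dist_coeffs"]).reshape(-1,2)
    d=np.c_[u,np.ones(len(u))]@c["R"]; return -c["R"].T@c["t"],d
def onz(name,px,z):
    o,d=ray(name,px); return o+d*((z-o[2])/d[:,2])[:,None]
def proj(name,X):
    c=get_calibration(name); return cv2.projectPoints(np.array(X,float).reshape(-1,1,3),cv2.Rodrigues(c["R"])[0],c["t"],K(c),c["dist_coeffs"])[0].reshape(-1,2)
E
python3 - <<'E'
import cv2
i=cv2.imread("pics/top0.png")[105:210,162:327]
cv2.imwrite("pics/crop1.png",cv2.resize(i,None,fx=4.8,fy=4.8,interpolation=cv2.INTER_CUBIC))
E
```

```text
(no output)
```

View pics/crop1.png

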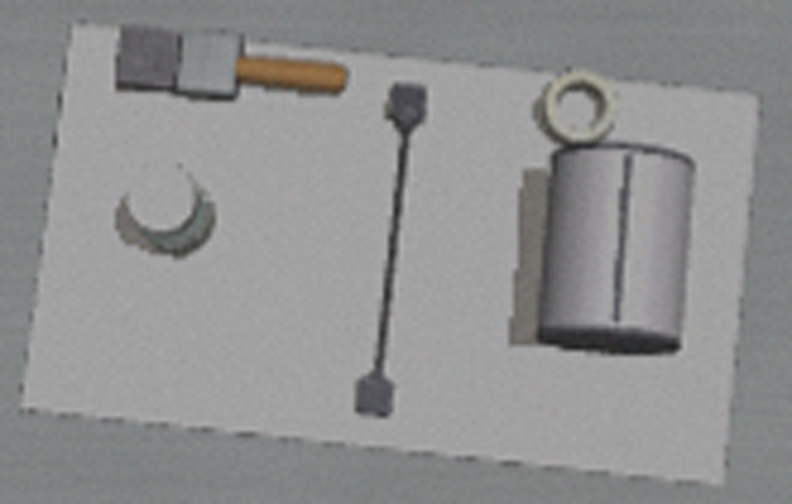

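The crop confirms it. The plain metal tin with its seam up is at crop px (620,248). The line runs between pointer tips (404,130) and (377,374), the tape roll sits close to the tin's far end at (577,107), and the jar is across the line.

```bash
python3 - <<'E'
from h import *
f=lambda p:(np.array(p,float)+.5)/4.8-.5+[162,105]
r=lambda a:np.round(a,1)
B=onz("top",f([[72,25],[758,95],[723,484],[22,410]]),6);print("board",r(B),r(B.mean(0)),[r(np.linalg.norm(B[i]-B[i-1])) for i in range(4)])
L=onz("top",f([[404,130],[377,374]]),10);m=L.mean(0);print("tips",r(L),r(np.linalg.norm(L[0]-L[1])),r(m))
S=onz("top",f([[629,152],[616,320]]),96);print("seam",r(S),r(np.linalg.norm(S[0]-S[1])))
ex=B[0]-B[3]+B[1]-B[2];ex/=np.linalg.norm(ex);ey=np.array([-ex[1],ex[0],0]);print(np.degrees(np.arctan2(ex[1],ex[0])))
for n,p,z in(("seam0",f([[629,152]]),96),("seam1",f([[616,320]]),96),("left",f([[545,240]]),51),("right",f([[689,250]]),51),("tape",f([[577,107]]),26)):
    d=onz("top",p,z)[0]-m; print(n,r(d@ex),r(d@ey))
d=L[0]-L[1];print(np.degrees(np.arctan2(d[1],d[0])))
# predicted projection of tin candidates
c=get_calibration("top");print("cam",-c["R"].T@c["t"])
E
```

```text
board [[ 742.4  252.7    6. ]
 [ 703.6 -203.8    6. ]
 [ 445.5 -182.4    6. ]
 [ 484.2  274.8    6. ]] [593.9  35.3   6. ] [np.float64(259.2), np.float64(458.2), np.float64(258.9), np.float64(458.8)]
tips [[674.1  29.6  10. ]
 [512.1  43.4  10. ]] 162.6 [593.1  36.5  10. ]
seam [[ 640.2 -109.9   96. ]
 [ 537.5 -103.3   96. ]] 102.9
-4.807102483242229
seam0 59.2 -141.9
seam1 -43.7 -144.0
left 9.4 -98.3
right 12.6 -188.9
tape 103.8 -111.0
-4.839119235263553
cam [ 384.70809977  -10.50235009 1086.77650621]
```

Measured: line centre (593, 36), board yaw −4.8°. The tin is at (589, −107), about 8 mm off in line-x and −143 mm in line-y. The board size and pointer spacing agree with the description. I'll close the fingers and hover above and just behind the tin's top.

Call:
apply_moves(plan=[0.397,0.473,0,-22.6,0,0.397,0.473,0,-22.6,0,0.397,0.473,0,-22.6,0,0.397,0.473,0,-22.6,0,0.397,0.473,0,-22.6,0,0.397,0.473,0,-22.6,0,0.397,0.473,0,-22.6,0,0.397,0.473,0,-22.6,0,0.397,0.473,0,-22.6,0,0.397,0.473,0,-22.6,0,0.397,0.473,0,-22.6,0,0.397,0.473,0,-22.6,0,0.397,0.473,0,-22.6,0,0.397,0.473,0,-22.6,0,0.397,0.473,0,-22.6,0,0.397,0.473,0,-22.6,0,0.397,0.473,-0.04,-22.6,0,0.397,0.473,-0.085,-22.6,0,0.397,0.473,-0.085,-22.6,0,0.397,0.473,-0.085,-22.6,0], grip_force=10)

```text
time: 2.1
tcp_pos: [587.3, -123.1, 154.9]
ee_rot: [-0.0, 0.999, -0.043, -0.001]
force: [0.2, 0.1, 0.1]
gripper_width: 0.4
```

Call:
apply_moves(plan=[0,0,-0.025,0,0,0,0,-0.03,0,0,0,0,-0.033,0,0,0,0,-0.034,0,0,0,0,-0.035,0,0,0,0,-0.035,0,0])

```text
time: 2.7
tcp_pos: [588.5, -122.1, 120.3]
ee_rot: [0.0, 0.999, -0.042, 0.0]
force: [0.1, 0.3, 0.1]
gripper_width: 0.7
```

```bash
python3 - <<'E'
from h import *
i=capture("scene")[180:280,180:380];j=capture("wrist")
a=cv2.resize(i,(800,400),interpolation=cv2.INTER_CUBIC)
cv2.imwrite("pics/s2.png",a);cv2.imwrite("pics/w2.png",j);print(read_state()["force"],read_state()["tcp_pos"])
E
```

```text
[-0.36461932  0.26020679  1.36694921] [ 588.46776296 -122.10025442  120.09699661]
```

View pics/s2.png

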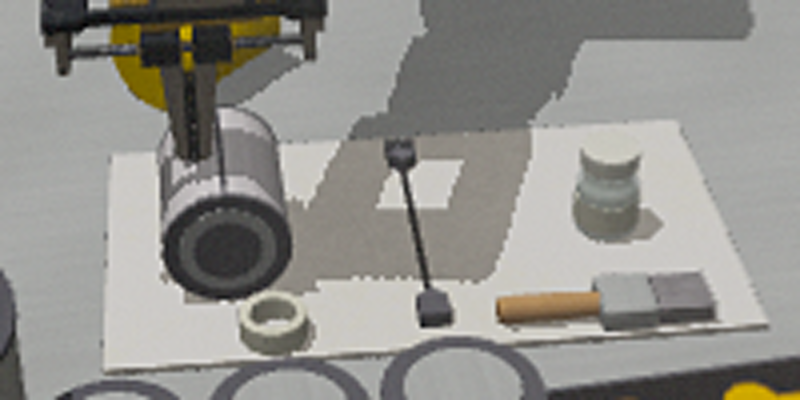

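The fingertips rest on the tin's top just behind the seam: tips at crop (195,155), seam at (220,160). Next is a short trial stroke with light pressure.

Call:
apply_moves(plan=[0,0,-0.001,0,0,0,0.003,-0.002,0,0,0.001,0.007,-0.002,0,0,0.001,0.011,-0.002,0,0,0.001,0.015,-0.002,0,0,0.002,0.019,-0.002,0,0,0.002,0.023,-0.002,0,0,0.002,0.027,-0.002,0,0,0.003,0.031,-0.002,0,0,0.003,0.035,-0.002,0,0])

```text
time: 3.8
tcp_pos: [591.3, -87.1, 121.1]
ee_rot: [0.0, 0.999, -0.042, 0.0]
force: [-11.6, -0.1, 33.9]
gripper_width: 0.5
```

```bash
python3 - <<'E'
from h import *
i=capture("scene")[180:280,180:380]
a=cv2.resize(i,(800,400),interpolation=cv2.INTER_CUBIC)
cv2.imwrite("pics/s3.png",a);print(read_state()["force"],read_state()["tcp_pos"])
E
```

```text
[-11.88177127   1.05498569  33.82253902] [591.34780808 -86.62496713 121.06961227]
```

View pics/s3.png

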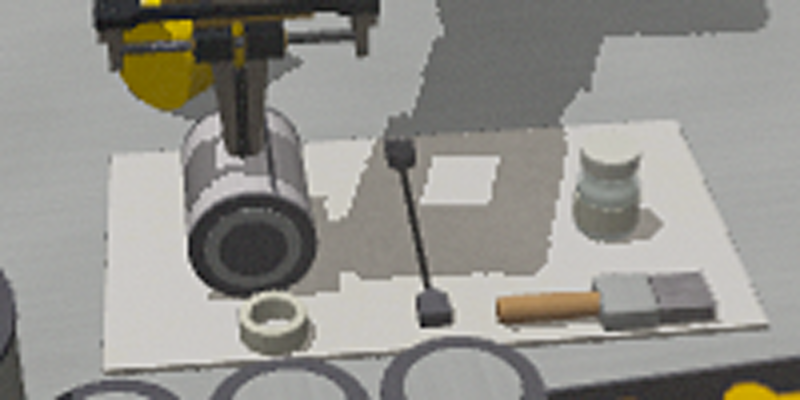

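The tin rolls without slipping: the seam moved ahead and 35 mm of fingertip travel gave about 17 mm of tin travel. It presses at 34 N, so I'll ease the pressure, finish this stroke, and re-stroke.

Call:
apply_moves(plan=[0,0.005,0.0015,0,0,0,0.011,0.0015,0,0,0.001,0.017,0.0015,0,0,0.001,0.023,0.0015,0,0,0.001,0.028,0.0015,0,0,0.001,0.028,0.0015,0,0,0.001,0.028,0.015,0,0,0,-0.002,0.015,0,0,0,-0.002,0.006,0,0,0,-0.002,0.0015,0,0,0,0.001,0.0015,0,0,0,0.007,0.0015,0,0,0.001,0.014,0.0015,0,0,0.001,0.021,0.0015,0,0,0.002,0.028,0.0015,0,0,0.002,0.035,0.0015,0,0,0.002,0.042,0.0015,0,0,0.003,0.047,0.0015,0,0,0.003,0.05,0.0015,0,0,0.003,0.05,0.0015,0,0])

```text
time: 5.85
tcp_pos: [594.9, -35.9, 121.0]
ee_rot: [-0.0, 0.999, -0.042, 0.001]
force: [-3.7, 1.1, 19.8]
gripper_width: 0.6
```

```bash
python3 - <<'E'
from h import *
i=capture("scene")[180:280,180:380]
a=cv2.resize(i,(800,400),interpolation=cv2.INTER_CUBIC)
cv2.imwrite("pics/s4.png",a);print(read_state()["force"],read_state()["tcp_pos"])
E
```

```text
[-4.32855922  0.74644552 19.97796764] [594.8744806  -36.02642412 120.99049453]
```

View pics/s4.png

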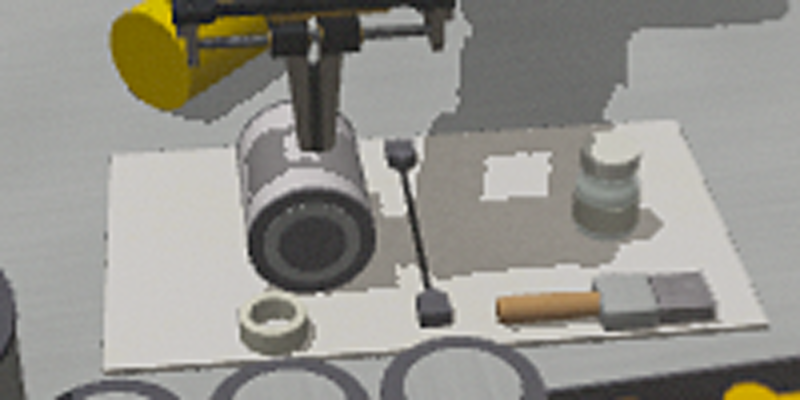

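Tin end-face centre has moved from (222,247) to (312,240), about 58 mm as predicted, and the tin is still square. Two more strokes.

Call:
apply_moves(plan=[0,0,0.012,0,0,-0.002,-0.026,0.012,0,0,-0.002,-0.026,0,0,0,-0.002,-0.022,0,0,0,-0.001,-0.013,0,0,0,0,-0.003,0,0,0,0,0.008,0,0,0,0.001,0.018,0,0,0,0.001,0.024,0,0,0,0.001,0.026,0,0,0,0.001,0.026,0.012,0,0,0,0,0.012,0,0,0,0,0,0,0,0,0.004,0,0,0,0.001,0.013,0,0,0,0.001,0.023,0,0,0,0.002,0.034,0,0,0,0.002,0.044,0,0,0,0.003,0.05,0,0,0,0.003,0.052,0,0,0])

```text
time: 7.9
tcp_pos: [598.6, 16.6, 121.1]
ee_rot: [-0.0, 0.999, -0.042, 0.002]
force: [-2.6, 1.0, 24.9]
gripper_width: 0.4
```

Call:
apply_moves(plan=[0,0,0,0,0,0,0,0.04,0,0,-0.05,-0.02,0.09,0,0,-0.1,-0.04,0.12,0,0,-0.15,-0.06,0.12,0,0,-0.2,-0.08,0.12,0,0,-0.2,-0.08,0.12,0,0])

```text
time: 8.6
tcp_pos: [394.1, -64.7, 238.1]
ee_rot: [-0.0, 0.999, -0.042, -0.001]
force: [0.3, -0.6, -0.0]
gripper_width: 0.5
```

```bash
python3 - <<'E'
from h import *
j=capture("top");cv2.imwrite("pics/top5.png",j);i=capture("scene");cv2.imwrite("pics/scene5.png",i)
a=cv2.resize(j[105:210,162:327],(792,504),interpolation=cv2.INTER_CUBIC);cv2.imwrite("pics/c5.png",a);print(read_state()["tcp_pos"])
E
```

```text
[392.54470251 -65.08642289 238.06992373]
```

View pics/c5.png

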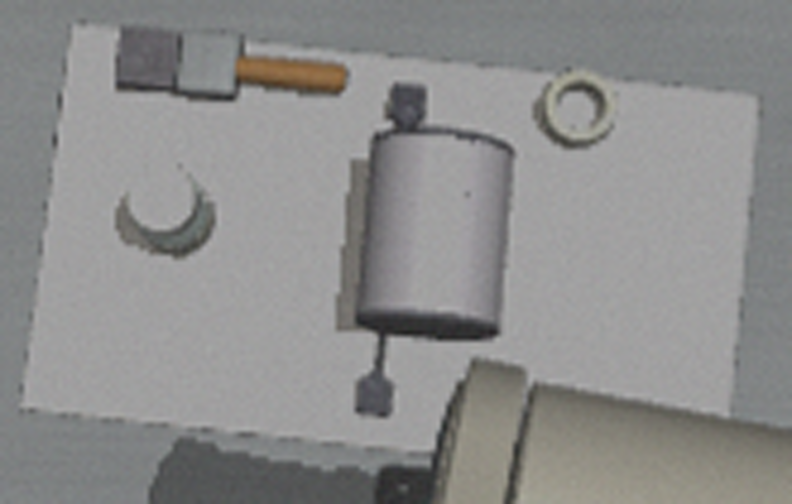

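```bash
cat >> h.py <<'E'
from scipy.optimize import least_squares
f=lambda p:(np.array(p,float)+.5)/4.8-.5+[162,105]
M=np.array([593.3,36.,0]);A=np.radians(-4.82);EX=np.array([np.cos(A),np.sin(A),0]);EY=np.array([-EX[1],EX[0],0])
def tin(sides,far,near):
    o,d=ray("top",f(sides))
    def res(p):
        a=np.array([np.cos(A+p[1]),np.sin(A+p[1]),0]);c=M+EY*p[0]+[0,0,51]
        n=np.cross(d,a);n/=np.linalg.norm(n,axis=1)[:,None];return abs(n@(c-o))-45
    r=least_squares(res,[0 if far[0]<540 else -140,0]);print("y",r.x[0],"yaw deg",np.degrees(r.x[1]),"res",r.fun.round(1))
    F=(onz("top",f([far]),96)[0]-M)@EX;N=(onz("top",f([near]),96)[0]-M)@EX;print("ends",F,N,"len",F-N,"x",(F+N)/2)
E
python3 - <<'E'
from h import *
tin([[553,160],[539,325],[694,165],[682,335]],(625,146),(614,326))
tin([[374,145],[358,312],[513,160],[500,322]],(440,129),(430,317))
E
```

```text
y -143.27301505775287 yaw deg 1.1570686885657604 res [-0.7 -0.3 -0.7 -0.4]
ends 62.37652509034813 -47.66924167502813 len 110.04576676537627 x 7.35364170766
y -29.555810099936682 yaw deg 1.1117991315538045 res [-0.9 -0.5 -0.9 -0.4]
ends 61.157228599144055 -53.78466696631335 len 114.9418955654574 x 3.6862808164153513
```

The tin is at y −29.6 mm, x +4 mm and yaw 1.1° relative to the line. The same fit applied to the first picture gives −143.3, so it is consistent. One last stroke of about 57 mm at the fingertip.

Call:
apply_moves(plan=[0.05,0.015,0,0,0,0.098,0.029,0,0,0,0.147,0.043,0,0,0,0.197,0.057,0,0,0,0.197,0.057,-0.04,0,0,0.197,0.057,-0.085,0,0,0.197,0.057,-0.11,0,0,0.197,0.057,-0.12,0,0,0.197,0.057,-0.12,0,0,0.197,0.061,-0.12,0,0,0.198,0.068,-0.12,0,0,0.199,0.076,-0.12,0,0,0.199,0.084,-0.12,0,0,0.2,0.092,-0.12,0,0,0.2,0.099,-0.12,0,0,0.2,0.105,-0.12,0,0,0.201,0.11,-0.12,0,0,0.201,0.113,-0.12,0,0,0.201,0.114,-0.12,0,0,0.201,0.114,-0.12,0,0])

```text
time: 10.7
tcp_pos: [596.9, 50.8, 120.5]
ee_rot: [-0.001, 0.999, -0.042, -0.002]
force: [-13.8, 2.6, 27.3]
gripper_width: 0.2
```

Call:
apply_moves(plan=[0,0,0,0,0,0,0,0.01,0,0,0,0,0.04,0,0,-0.02,-0.04,0.085,0,0,-0.06,-0.07,0.12,0,0,-0.1,-0.1,0.12,0,0,-0.15,-0.12,0.12,0,0,-0.2,-0.14,0.12,0,0,-0.24,-0.16,0.12,0,0,-0.24,-0.16,0.12,0,0,-0.24,-0.16,0.12,0,0])

```text
time: 11.8
tcp_pos: [356.3, -111.3, 238.9]
ee_rot: [-0.0, 0.999, -0.043, -0.0]
force: [0.3, -0.5, -0.2]
gripper_width: 0.3
```

```bash
python3 - <<'E'
from h import *
j=capture("top");cv2.imwrite("pics/top6.png",j)
a=cv2.resize(j[105:210,162:327],(792,504),interpolation=cv2.INTER_CUBIC);cv2.imwrite("pics/c6.png",a);print(read_state()["tcp_pos"])
E
```

```text
[ 358.17426346 -111.1103232   239.24485051]
```

View pics/c6.png

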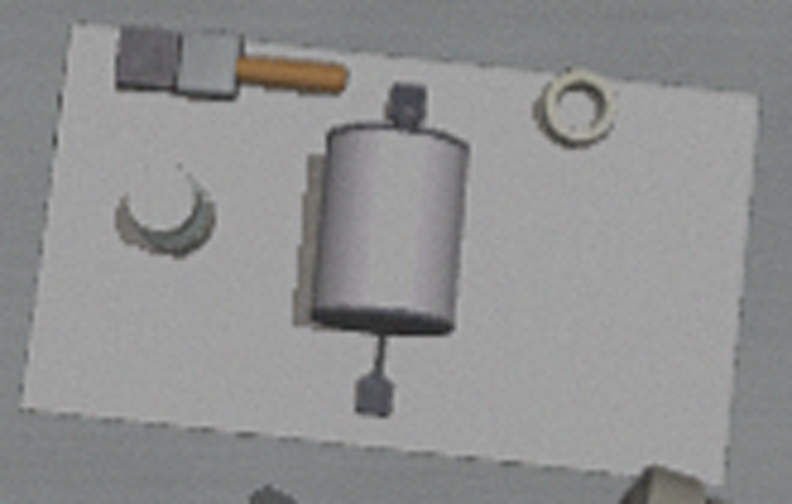

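```bash
python3 - <<'E'
from h import *
tin([[329,142],[313,308],[468,155],[455,318]],(395,126),(386,313))
cv2.imwrite("pics/c7.png",cv2.resize(capture("top")[105:210,162:327],(792,504),interpolation=cv2.INTER_CUBIC))
a=cv2.imread("pics/c6.png");b=cv2.imread("pics/c7.png");print(np.abs(a.astype(int)-b)[100:350,250:520].mean())
E
```

```text
y -1.1537728783960302 yaw deg 1.2559874002565685 res [-0.9 -0.5 -0.9 -0.5]
ends 60.17844480023445 -54.13086802939418 len 114.30931282962862 x 3.0237883854201364
1.788795061728395
```

Tin: y −1.2 mm, x +3 mm, yaw 1.3°, all well inside tolerance. I'll part the fingers in free air, then check it is at rest and hand in.

Call:
apply_moves(plan=[0,0,0,0,0.03,0,0,0,0,0.03,0,0,0,0,0.03,0,0,0,0,0.03,0,0,0,0,0.03])

```text
time: 12.4
tcp_pos: [358.3, -110.9, 239.0]
ee_rot: [-0.0, 0.999, -0.042, -0.0]
force: [-0.1, 0.4, 0.9]
gripper_width: 30.0
```

```bash
python3 - <<'E'
from h import *
a=cv2.imread("pics/top6.png");b=capture("top")
w=[cv2.cvtColor(i[118:176,222:262],cv2.COLOR_BGR2GRAY).astype(np.float32) for i in(a,b)]
print("shift px",cv2.phaseCorrelate(*w),read_state()["force"]);print(close_job())
E
```

```text
shift px ((-0.02516460117199415, -0.006119912054963095), 0.9783995658159256) [ 0.03961218 -0.18860715 -0.13969296]
the job is handed in; nothing more can be done
None
```

The tin now lies over the dark line between the pointers, and I've handed the job in at about 12.5 s of the 61 s allowed. I rolled it about 142 mm (roughly half a turn) in five strokes, with the closed fingertips pressing on its top at about 20–34 N.

| Check (in the line's frame) | Measured | Allowed |
|---|---|---|
| Tin axis from the line | −1.2 mm | ±12 mm |
| Tin centre from midway between the pointers | about +3 mm | ±20 mm |
| Angle to the line | about 1.3° | 8° |

- **At rest:** between two top-camera pictures about 0.6 s apart, the tin shifted only 0.03 px.
- **Clear of the tin:** the gripper ended about 280 mm away, with about zero force on it.
- **Bystanders:** the jar, brush and tape are at the same pixels as at the start. I didn't measure the other bystanders again, but the arm stayed high above the table there.
- **Disagreement:** the side-edge fits were off by about 0.5–0.9 mm. By fingertip travel, the tin should have moved about 110 mm by the end of the fourth stroke, but the picture gave 114 mm. I set the last stroke from the picture.

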